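# Start up the sanding corner in the safe order

## Robot

A 6-joint arm with a two-finger parallel gripper is mounted at the origin on the work surface. World frame = base frame: x ahead of the robot, y to its left, z up, the work surface at z = 0. Lengths are in m, angles in rad, forces in N, time in s.
With the tool pointing down it reaches from about 0.25 to 0.725 m from the base axis. Payload 9.7 kg.
Tool frame: the origin (TCP) lies midway between the tips of the shut fingers; the grasp point (between the pads) lies 19 mm behind it (r.tcp_to_grasp is the distance from the TCP to the grasp point, in m); z points along the fingers, y is the line along which they close (so a half turn about z gives the same grasp; the last joint's range is limited). The gripper opens to 85 mm and grips with 20 to 120 N. Pads are 22 mm wide; open, the fingers measure 114 mm over their backs; the gripper's body (76 mm by 85 mm) begins 54 mm behind the grasp point. The pads swing forward as they close: fully open they stand 13 mm farther back than shut.
Start: joints at [1.117, 0.087, 0.176, 1.66, 0, 1.571], TCP at [0.241, 0.494, 0.231] pointing down, gripper open.
Joint ranges: [-3.13, 3.13], [-0.85, 1.81], [-1.15, 1.24], [-2.2, 2.28], [-1.44, 1.52], [-3.14, 3.14]. Speed limits (rad/s): [2.22, 2.22, 2.57, 3.14, 3.14, 3.14].

## Interface

Orientations are given as a unit quaternion [w, x, y, z].
In Python, from cell import readout, get_image, camera_info, ticket, spotter, r gives the robot as it stands.
- The arm moves only by the tool step_arm, never from a script. Its argument "rows" is a list of rows, each a list of 7 numbers: the shift along the tool's x, y, z scaled (see below), then the turn, a rotation vector about the tool's x, y, z scaled (see below), then the opening, from -1 (shut) to 1 (fully open). In form: [[x, y, z, wx, wy, wz, hand], ...]. A call has 1 to 10 rows; each row is the pose to reach, as a shift and turn from the pose commanded when the call began, along the tool's axes at that moment; what a row does not reach only later rows make up. The controller multiplies each number of a shift by 400 mm and each number of a turn by 1.5 rad. A row lasts 1/12 s, in which the tool goes at most 41.7 mm and 7.16 degrees, less where a joint would pass 70% of its speed; a pose out of reach is approached as far as the arm can. A call with a number of a shift or a turn outside -1 to 1 is refused whole. A call with a gripper value outside its range is refused whole. The fingers move at their own pace and stop on an object; "squeeze" is the grip in N (left out, the last holds). Time passes only in rows, so rows that repeat a pose let the fingers close. It gives the time, the measured TCP pose, the force, the opening and the grip force at its end, in the units of the state.
- readout.observe(): the state, without advancing time (a new reading comes with each control period).
- get_image(name): name is "side" or "top"; returns the picture (420x560x3 uint8, red, green, blue); there is no depth.
- camera_info(name): a dict with "mtx" (3x3 intrinsics, pixels), "position" and "attitude" of the camera in the world. Camera axes: x right, y down, z forward; pixel columns grow to the right and rows downward; lengths in m; the calibration is good to about 2 mm. A picture is of the moment at which its call begins. camera_info takes no time and is no camera call.
- ticket.job_done(): hands the job in; it is judged then, once.
Trained networks look in the newest picture that a camera, given by its name, has taken for a name from the list of things; names that differ only in an ending like _2 or _b are one class to them, and where a whole thing is asked for, a point or a joint stands for the part that bears it (a point fixed in the world has none). Each returns a list of dicts, best first, with "confidence" (0 to 1); they miss things now and then, are a little off and sometimes report something else, mostly with a low value. They report only what shows in the picture. A call takes as long as a camera call. They do not tell look-alikes from the thing itself.
- spotter.find_in(query, camera): "rect" ([left, top, right, bottom] in pixels, round what is visible of it).
The state is a dict: "clock": time; "joints": joint angles; "qd": joint speeds; "effort": joint torques, N m; "tcp_pos": TCP position; "tool_rot": TCP orientation; "force": force on the tool from outside, world axes, zero at the start; "moment": the same for the moment, N m; "width": finger opening in m; "gripper_force": force on a finger pad.
Only numpy, scipy, OpenCV 4.12 (cv2) and the standard library are available. Lean on these libraries where they do the work, as an engineer would, in place of code of your own. Each camera call takes 0.05 s, during which the arm holds its last target. There are 200 camera calls.

## Task

Get the sanding corner running by pressing its switches with the fingertips, fingers closed: first press the raised green end of the rocker on the yellow supply switch all the way down, then push the dust extractor's green start key fully in, and only after that push the sander's green start key fully in. Do not press the extractor's red stop button, leave the glue bottle, the roll of tape and the wood offcut where they are, and move clear at the end.

Things in the scene. Friction and masses are not known exactly. Their poses are not given: they have to be found in the camera images.
- supply_base: yellow supply switch pod screwed to the bench, 110 (x) x 90 (y) x 50 mm high, with a paddle rocker on top that runs along x. Origin: centre of its underside, z up. Its place on the bench, like that of the other two stations, changes from run to run, and the three trade places
- supply_rocker (a joint): paddle rocker of the supply switch (rad): two pads 30 x 34 mm in a shallow V, hinged along the pod's y, 57 mm above the bench. 0 = off (starts at 0 to 0.04): green -x pad raised 0.4 rad, grey +x pad level. 0.4 = on: green pad level, its top 61 mm above the bench, grey pad raised. Press the green pad: about 2.5 N, friction only, it stays where it is left
- supply_on_pad (a point): point to press on the top of the green rocker pad, 20 mm from the hinge towards the pod's -x; about 69 mm above the bench when off, 61 mm when on. The point's x and y axes lie along and across the pad, its z is that of the rocker
- extractor_base: grey dust extractor control box screwed to the bench, 100 (x) x 140 (y) x 45 mm high, with a green start key at y = +34 mm and a red stop button at y = -34 mm on top, each in a thin black collar 6 mm high. Origin: centre of its underside, z up
- extractor_start (a joint): the extractor's green start key, 0 = out (as it starts, up to 0.001), grows to 0.008 m as it is pushed straight down into its base, fully in at 0.008. About 3 N of friction, no spring: it stays wherever it is left, so a half press stays half in
- extractor_start_top (a point): centre of the top of the extractor's round green start key, 32 mm diameter, 64 mm above the bench when out and 56 mm when fully in; z up
- extractor_stop (a joint): the extractor's red stop button (spring return), 0 = out, grows to 0.008 m as it is pressed down; must not be pressed
- extractor_stop_top (a point): centre of the top of the round red stop button, 32 mm diameter, 64 mm above the bench; z up
- sander_base: mini disc sander bolted to the bench: blue foot 30 mm high and 160 mm wide (y), from 45 mm in front (-x) of the origin to 240 mm behind it; a dark motor with a 125 mm disc stands up to 178 mm high from 100 to 230 mm behind the origin, a small aluminium work table (top at 115 mm) reaches to y = -110 mm beside the disc. Origin: on the bench directly under the start key; z up
- sander_start (a joint): the sander's green start key, on the front of its foot, 0 = out (as it starts, up to 0.001), grows to 0.008 m as it is pushed straight down into its base, fully in at 0.008. About 3 N of friction, no spring: it stays wherever it is left, so a half press stays half in
- sander_start_top (a point): centre of the top of the sander's round green start key, 32 mm diameter, 49 mm above the bench when out and 41 mm when fully in; z up
- glue: white glue bottle with an orange cap, 52 mm diameter, 130 mm tall, standing loose some 130 to 150 mm behind (+x of) the middle of the extractor control box; origin at the centre of its foot
- tape: red roll of tape lying flat, 90 mm outside diameter, 48 mm high, loose some 140 to 160 mm behind (+x of) the middle of the supply switch; origin at the centre of its underside
- offcut: wood offcut 70 x 40 x 18 mm lying loose on the sander's work table; origin at the centre of its underside
Things that resemble listed ones, but are neither listed nor needed, are in the scene too. Several things look just like the glue: the one meant starts nearest to the robot's base. Several things look just like the extractor_base: the one meant starts farthest to the robot's left.

How it is judged:
On the way, in this order (a step that is already met when the one before it is completed fails the run):
1. the supply rocker is pressed on by the fingers (past 0.33 of 0.4 rad) (value of joint supply_rocker above 0.33 rad and contact force between the fingers and supply_base above 0.5 N), for 0.03 s.
2. the extractor's green start key is pressed in by the fingers (past 6.5 of 8 mm) (value of joint extractor_start above 0.0065 m and contact force between the fingers and extractor_base above 0.5 N), for 0.03 s.
3. the sander's green start key is pressed in by the fingers (past 6.5 of 8 mm) (value of joint sander_start above 0.0065 m and contact force between the fingers and sander_base above 0.5 N), for 0.03 s.
At the end, for the whole second after the job is handed in: The rocker is on (past 0.33 of 0.4 rad), both green start keys are in (past 6.5 of 8 mm), the red stop button is out (under 2 mm), the glue stands upright (within 0.1 rad), and the glue, the tape and the offcut are within 20 mm of where they began (value of joint supply_rocker above 0.33 rad and value of joint each of extractor_start, sander_start above 0.0065 m and value of joint extractor_stop below 0.002 m and distance of each of glue, tape, offcut from where it was at the start of the episode below 0.02 m and angle between glue's own z axis and vertical below 0.1 rad); the robot touches nothing.
It fails at once if the extractor's start key was pressed (over 3 mm) before the supply was on (value of joint extractor_start above 0.003 m and value of joint supply_rocker below 0.33 rad).
It fails at once if the sander's start key was pressed (over 3 mm) before the extractor's start key was in (value of joint sander_start above 0.003 m and value of joint extractor_start below 0.0065 m).
It fails at once if the red stop button was pressed (over 3 mm) (value of joint extractor_stop above 0.003 m).
It fails at once if the glue, the tape or the offcut was lifted, carried or pushed over 20 mm, or the glue tipped (distance of any of glue, tape, offcut from where it was at the start of the episode above 0.02 m or angle between glue's own z axis and vertical above 0.3 rad).
It also fails if it takes over 48 s, if anything falls off the work surface, if the arm or the gripper's body presses on something with over 40 N, if the wrist force passes 120 N, or if a joint passes its speed limit or range.

## Working session

There is one attempt and no reset: what is moved stays moved. The work goes in short steps, Python scripts to look and compute and a tool call to move; the robot and the scene stay as the last step left them, time stands still between calls to the robot, and variables do not carry over. Pictures are saved under pics/ and viewed, at most 10 in all, crops included, and the job is handed in when it is done.

Besides the shell and the picture viewer there is one more tool, called by a JSON object that holds its "fn" and its "kwargs". step_arm: Moves the arm, as the interface text tells. Its arguments: {"type":"object","properties":{"rows":{"type":"array","items":{"type":"array","items":{"type":"number","minimum":-1,"maximum":1}}},"squeeze":{"type":"number"}},"required":["rows"]}

```bash
mkdir -p pics
python3 - <<'E'
from cell import *
import cv2, numpy as np
for n in ("top","side"):
    im=get_image(n); cv2.imwrite(f"pics/{n}0.png",im[:,:,::-1])
    c=camera_info(n); print(n,np.array(c["mtx"]).round(1).tolist(),c["position"],c["attitude"])
    for q in ("supply_base","supply_rocker","supply_on_pad","extractor_base","extractor_start","extractor_stop","sander_base","sander_start","glue","tape","offcut"):
        print(q,[(np.round(d["rect"]).astype(int).tolist(),round(d["confidence"],2)) for d in spotter.find_in(q,n)][:4])
print(readout.observe())
E
```

```text
top [[505.7, 0.0, 273.5], [0.0, 505.7, 210.8], [0.0, 0.0, 1.0]] [ 0.27842119 -0.07793589  1.56928682] [ 0.06768096 -0.69648296  0.71109741 -0.06834645]
supply_base [([131, 222, 173, 258], 0.61), ([142, 228, 156, 245], 0.22)]
supply_rocker [([139, 228, 157, 245], 0.55), ([318, 218, 368, 255], 0.38)]
supply_on_pad [([140, 230, 158, 246], 0.62), ([132, 221, 174, 259], 0.34)]
extractor_base [([321, 217, 369, 253], 0.92), ([385, 244, 437, 281], 0.77), ([142, 230, 158, 243], 0.54)]
extractor_start [([397, 255, 406, 265], 0.58), ([327, 233, 339, 240], 0.56)]
extractor_stop [([352, 231, 362, 241], 0.45)]
sander_base [([214, 128, 287, 230], 0.88)]
sander_start []
glue [([368, 167, 390, 187], 0.81)]
tape [([144, 174, 179, 210], 0.7)]
offcut [([268, 142, 284, 171], 0.75), ([144, 227, 158, 246], 0.26)]
side [[413.7, 0.0, 276.2], [0.0, 413.7, 206.1], [0.0, 0.0, 1.0]] [ 0.22610041 -0.68299999  0.75867371] [-0.38428845  0.88867565 -0.22981723  0.09880292]
supply_base [([176, 141, 218, 176], 0.74), ([300, 306, 320, 322], 0.31), ([238, 132, 365, 237], 0.24)]
supply_rocker [([185, 147, 205, 155], 0.76
[... 569 characters left out ...]
 281, 302, 299], 0.18)]
{'clock': 1.2, 'joints': array([1.11702714e+00, 8.68969603e-02, 1.75891454e-01, 1.65983883e+00,
       1.81419252e-05, 1.57080792e+00]), 'qd': array([ 0.00156123,  0.00124631, -0.00019906, -0.00035958, -0.00033547,
        0.0004577 ]), 'effort': array([ 8.63055948e-05, -5.20099604e+01,  4.64859152e+01,  1.73529483e-03,
        2.02664040e-05,  1.78721456e-05]), 'tcp_pos': array([0.24108142, 0.49432256, 0.23128145]), 'tool_rot': array([-1.42385075e-05,  2.24948705e-01,  9.74370607e-01, -2.13510853e-05]), 'force': array([-1.20575812, -0.3085056 , -0.10677244]), 'moment': array([ 0.04894514, -0.01136697, -0.02063042]), 'gripper_force': 0.0, 'width': 0.08543182199152465}
```

Run:
```python
import cv2
a=cv2.imread("pics/top0.png")[110:300,100:460]; cv2.imwrite("pics/topc.png",cv2.resize(a,None,fx=2.2,fy=2.2,interpolation=cv2.INTER_CUBIC))
a=cv2.imread("pics/side0.png")[120:420,160:450]; cv2.imwrite("pics/sidec.png",cv2.resize(a,None,fx=2,fy=2,interpolation=cv2.INTER_CUBIC))
```

```text
(no output)
```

View pics/topc.png

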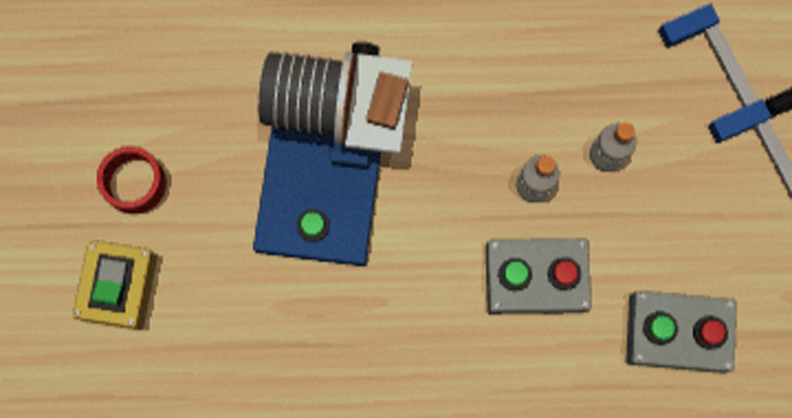

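View pics/sidec.png

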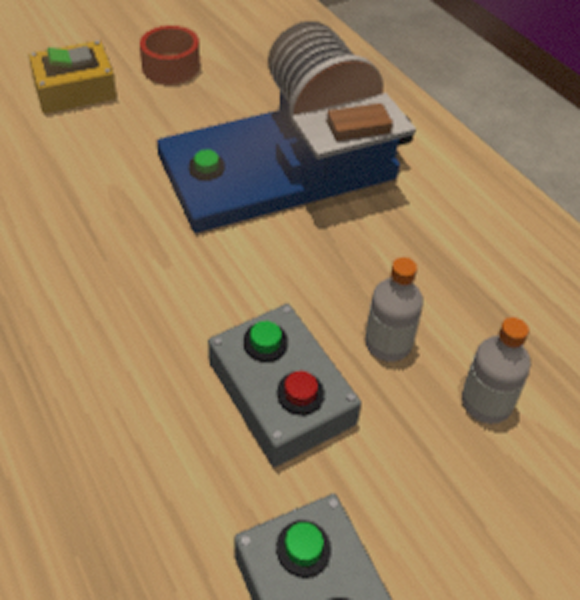

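The top view shows the pod at far left (green pad ~(149,242)), the sander key at ~(242,212), and the left-hand extractor with green at ~(334,234) and red at ~(357,234). The right-hand box at (385-437, 244-281) is the look-alike. Next I'll take colour centroids in both views.

```bash
cat > h.py <<'E'
import cv2, numpy as np
from cell import camera_info
from scipy.spatial.transform import Rotation as R
def ray(n,uv):
    c=camera_info(n); q=np.array(c["attitude"]); 
    d=R.from_quat(q[[1,2,3,0]]).apply(np.linalg.inv(c["mtx"])@[uv[0],uv[1],1.]); return np.array(c["position"]),d
def at_z(n,uv,z):
    p,d=ray(n,uv); return p+d*(z-p[2])/d[2]
def blobs(n,f,lo,hi,amin=15):
    h=cv2.cvtColor(cv2.imread(f),cv2.COLOR_BGR2HSV); m=cv2.inRange(h,lo,hi)
    k,l,s,c=cv2.connectedComponentsWithStats(m)
    return [(c[i].round(1).tolist(),s[i].tolist(),m,l==i) for i in range(1,k) if s[i][4]>=amin]
E
python3 - <<'E'
from h import *
for n in("top","side"):
    for col,lo,hi in(("green",(45,120,60),(75,255,255)),("red",(0,170,60),(5,255,255)),("yellow",(20,170,60),(32,255,255))):
        for c,s,_,l in blobs(n,f"pics/{n}0.png",lo,hi):
            print(n,col,c,s,{z:at_z(n,c,z)[:2].round(4).tolist() for z in (.064,.049,.05)})
            if col=="yellow" and s[4]>100:
                r=cv2.minAreaRect(np.argwhere(l)[:,::-1].astype(np.float32)); b=cv2.boxPoints(r)
                P=[at_z(n,p,.05)[:2].round(4).tolist() for p in b]; print("box",P)
E
```

```text
top green [241.5, 211.4] [237, 206, 10, 11, 89] {0.064: [0.5722, 0.0145], 0.049: [0.5751, 0.0155], 0.05: [0.5749, 0.0154]}
top green [334.1, 233.8] [329, 229, 11, 11, 96] {0.064: [0.4978, -0.2632], 0.049: [0.5, -0.265], 0.05: [0.4998, -0.2649]}
top green [148.0, 242.5] [142, 238, 13, 10, 109] {0.064: [0.4831, 0.2955], 0.049: [0.4851, 0.2992], 0.05: [0.485, 0.299]}
top green [400.8, 258.4] [396, 253, 11, 12, 100] {0.064: [0.4197, -0.4585], 0.049: [0.4211, -0.4623], 0.05: [0.4211, -0.462]}
top red [158.1, 190.6] [144, 177, 29, 30, 231] {0.064: [0.6423, 0.2689], 0.049: [0.6459, 0.2724], 0.05: [0.6457, 0.2722]}
top red [356.6, 233.5] [352, 229, 10, 10, 86] {0.064: [0.4973, -0.3308], 0.049: [0.4995, -0.3333], 0.05: [0.4993, -0.3332]}
top red [423.6, 260.4] [419, 255, 11, 11, 91] {0.064: [0.4124, -0.5258], 0.049: [0.4137, -0.5303], 0.05: [0.4136, -0.53]}
top yellow [167.3, 234.1] [165, 225, 6, 18, 40] {0.064: [0.5073, 0.2382], 0.049: [0.5096, 0.2413], 0.05: [0.5094, 0.2411]}
top yellow [163.9, 252.3] [161, 245, 6, 15, 31] {0.064: [0.4526, 0.2473], 0.049: [0.4544, 0.2505], 0.05: [0.4542, 0.
[... 372 characters left out ...]
56]}
side green [311.6, 391.2] [302, 381, 20, 22, 338] {0.064: [0.4173, -0.4576], 0.049: [0.4214, -0.4527], 0.05: [0.4212, -0.453]}
side red [233.5, 141.2] [230, 134, 11, 14, 37] {0.064: [0.6084, 0.2681], 0.049: [0.6166, 0.2887], 0.05: [0.6161, 0.2873]}
side red [254.2, 143.5] [247, 135, 12, 14, 34] {0.064: [0.6563, 0.2281], 0.049: [0.6656, 0.2477], 0.05: [0.665, 0.2464]}
side red [310.1, 313.3] [302, 306, 17, 16, 207] {0.064: [0.4946, -0.3312], 0.049: [0.5004, -0.3236], 0.05: [0.5, -0.3241]}
side yellow [195.5, 154.7] [175, 141, 41, 23, 320] {0.064: [0.4866, 0.2594], 0.049: [0.4922, 0.2798], 0.05: [0.4918, 0.2784]}
box [[0.4514, 0.3452], [0.5624, 0.3263], [0.5339, 0.2297], [0.4297, 0.2495]]
```

```bash
cat >> h.py <<'E'
def go(p,yaw):
    "scaled row to bring TCP to p, tool down, closing line at world angle yaw"
    from cell import readout
    s=readout.observe(); q=np.array(s["tool_rot"]); A=R.from_quat(q[[1,2,3,0]])
    y=np.array([np.cos(yaw),np.sin(yaw),0]); z=np.array([0,0,-1.]); B=R.from_matrix(np.c_[np.cross(y,z),y,z])
    print("shift",(A.inv().apply(np.array(p)-s["tcp_pos"])/.4).round(4),"turn",((A.inv()*B).as_rotvec()/1.5).round(4),
     "clock",s["clock"],"tcp",s["tcp_pos"].round(4),"F",s["force"].round(1),"j",s["joints"].round(2),"w",round(s["width"],3))
E
python3 -c "
from h import *
go([.482,.295,.12],1.40)"
```

```text
shift [-0.7598 -0.1838  0.2782] turn [-0.     -0.     -0.1887] clock 1.2 tcp [0.2411 0.4943 0.2313] F [-1.2 -0.3 -0.1] j [1.12 0.09 0.18 1.66 0.   1.57] w 0.085
```

{"fn": "step_arm", "kwargs": {"rows": [[-0.76,-0.184,0.278,0,0,-0.189,-1],[-0.76,-0.184,0.278,0,0,-0.189,-1],[-0.76,-0.184,0.278,0,0,-0.189,-1],[-0.76,-0.184,0.278,0,0,-0.189,-1],[-0.76,-0.184,0.278,0,0,-0.189,-1],[-0.76,-0.184,0.278,0,0,-0.189,-1],[-0.76,-0.184,0.278,0,0,-0.189,-1],[-0.76,-0.184,0.278,0,0,-0.189,-1],[-0.76,-0.184,0.278,0,0,-0.189,-1],[-0.76,-0.184,0.278,0,0,-0.189,-1]]}}

```text
clock: 2.03
tcp_pos: [0.483, 0.2929, 0.1187]
tool_rot: [-0.001, 0.087, 0.996, -0.001]
force: [0.3, 0.8, -1.4]
width: -0.0002
gripper_force: 0.0
```

{"fn": "step_arm", "kwargs": {"rows": [[0,0,0,0,0,0,-1],[0,0,0,0,0,0,-1],[0,0,0,0,0,0,-1]]}}

```text
clock: 2.28
tcp_pos: [0.4815, 0.2961, 0.1209]
tool_rot: [0.0, 0.084, 0.996, 0.0]
force: [-0.1, -0.8, -0.5]
width: -0.0003
gripper_force: 0.0
```

Run:
```python
from h import *
from cell import *
go([.482,.295,.060],1.40)
im=get_image("side"); cv2.imwrite("pics/s1.png",cv2.resize(im[60:210,120:320,::-1],None,fx=4,fy=4,interpolation=cv2.INTER_CUBIC))
```

```text
shift [-0.0017 -0.0025  0.1522] turn [0.0005 0.0005 0.0015] clock 2.2833 tcp [0.4815 0.2961 0.1209] F [-0.1 -0.8 -0.5] j [ 0.55  0.11 -0.01  1.45  0.    0.72] w -0.0
```

View pics/s1.png

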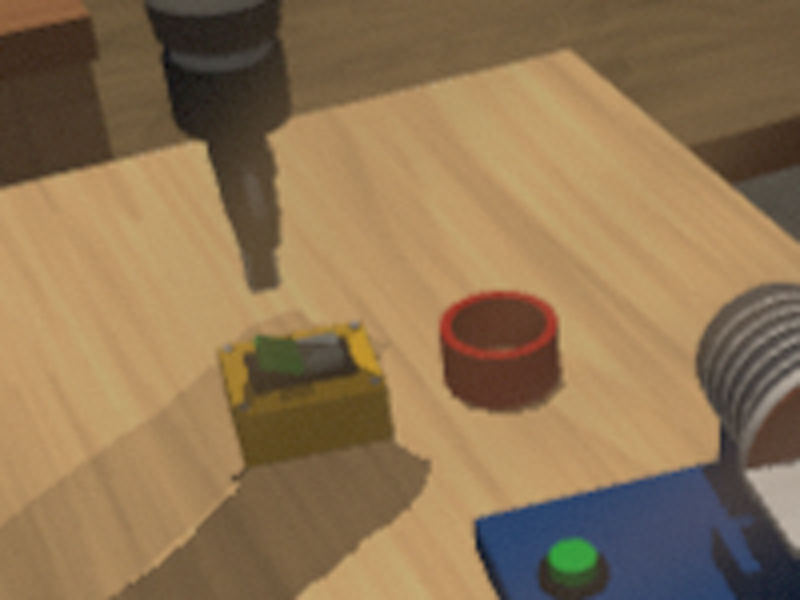

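The closed tip at crop (265,285) hangs over the green pad at (278,352), and the tape at (500,350) is clear. I'll press now.

{"fn": "step_arm", "kwargs": {"rows": [[0,0,0.06,0,0,0,-1],[0,0,0.11,0,0,0,-1],[0,0,0.13,0,0,0,-1],[0,0,0.145,0,0,0,-1],[0,0,0.153,0,0,0,-1],[0,0,0.157,0,0,0,-1],[0,0,0.157,0,0,0,-1],[0,0,0.157,0,0,0,-1]]}}

```text
clock: 3.0
tcp_pos: [0.4813, 0.2956, 0.0607]
tool_rot: [0.0, 0.085, 0.996, 0.001]
force: [-13.4, -4.0, 21.5]
width: 0.0
gripper_force: 10.6
```

{"fn": "step_arm", "kwargs": {"rows": [[0,0,-0.05,0,0,0,-1],[0,0,-0.15,0,0,0,-1],[0,0,-0.2,0,0,0,-1],[0,0,-0.2,0,0,0,-1]]}}

```text
clock: 3.33
tcp_pos: [0.4839, 0.2964, 0.1438]
tool_rot: [0.004, 0.085, 0.996, 0.003]
force: [0.7, 0.6, 0.6]
width: 0.0
gripper_force: 0.0
```

Run:
```python
from h import *
from cell import *
go([.4968,-.2635,.12],.4)
im=get_image("side"); cv2.imwrite("pics/s2.png",cv2.resize(im[90:210,140:300,::-1],None,fx=4,fy=4,interpolation=cv2.INTER_CUBIC))
```

```text
shift [-0.2679 -1.3744  0.0536] turn [0.0057 0.0022 0.6673] clock 3.3333 tcp [0.4839 0.2964 0.1438] F [0.7 0.6 0.6] j [ 0.55  0.1   0.03  1.48 -0.    0.72] w 0.0
```

View pics/s2.png

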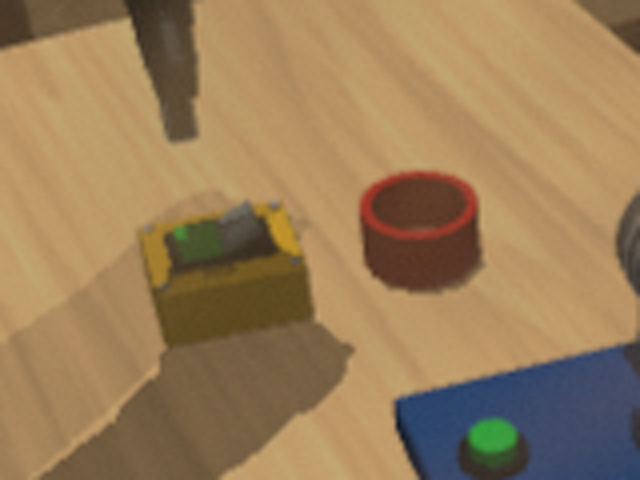

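The rocker is on: grey pad raised at crop (240,215), green pad level at (200,240). Next is the extractor, with no turn needed.

{"fn": "step_arm", "kwargs": {"rows": [[-0.134,-0.687,0,0,0,0,-1],[-0.134,-0.687,0,0,0,0,-1],[-0.134,-0.687,0,0,0,0,-1],[-0.134,-0.687,0,0,0,0,-1],[-0.134,-0.687,0,0,0,0,-1],[-0.134,-0.687,0,0,0,0,-1],[-0.134,-0.687,0,0,0,0,-1],[-0.134,-0.687,0,0,0,0,-1]]}}

```text
clock: 4.05
tcp_pos: [0.4879, 0.0108, 0.1369]
tool_rot: [-0.0, 0.087, 0.996, -0.001]
force: [-0.7, 0.2, 0.4]
width: -0.0001
gripper_force: 0.0
```

{"fn": "step_arm", "kwargs": {"rows": [[-0.134,-0.687,0,0,0,0,-1],[-0.134,-0.687,0,0,0,0,-1],[-0.134,-0.687,0,0,0,0,-1],[-0.134,-0.687,0,0,0,0,-1],[-0.134,-0.687,0,0,0,0,-1],[-0.134,-0.687,0,0,0,0,-1],[-0.134,-0.687,0,0,0,0,-1],[-0.134,-0.687,0,0,0,0,-1],[-0.134,-0.687,0,0,0,0,-1],[-0.134,-0.687,0,0,0,0,-1]]}}

```text
clock: 4.88
tcp_pos: [0.4945, -0.2642, 0.1367]
tool_rot: [-0.0, 0.085, 0.996, 0.0]
force: [-0.2, 0.9, 0.6]
width: 0.0001
gripper_force: 0.0
```

Run:
```python
from h import *
go([.4968,-.2635,.09],1.4)
```

```text
shift [-0.0054  0.0025  0.1168] turn [ 0.0004 -0.0007  0.0004] clock 4.8833 tcp [ 0.4945 -0.2642  0.1367] F [-0.2  0.9  0.6] j [-0.49  0.1   0.01  1.48  0.   -0.32] w 0.0
```

{"fn": "step_arm", "kwargs": {"rows": [[-0.005,0.002,0.08,0,0,0,-1],[-0.005,0.002,0.15,0,0,0,-1],[-0.005,0.002,0.175,0,0,0,-1],[-0.005,0.002,0.19,0,0,0,-1],[-0.005,0.002,0.2,0,0,0,-1],[-0.005,0.002,0.206,0,0,0,-1],[-0.005,0.002,0.206,0,0,0,-1],[-0.005,0.002,0.206,0,0,0,-1]]}}

```text
clock: 5.55
tcp_pos: [0.4974, -0.2647, 0.0561]
tool_rot: [0.001, 0.085, 0.996, -0.0]
force: [-0.3, -1.5, 0.8]
width: 0.0001
gripper_force: 0.0
```

{"fn": "step_arm", "kwargs": {"rows": [[0,0,0.006,0,0,0,-1],[0,0,0.008,0,0,0,-1],[0,0,0.008,0,0,0,-1]]}}

```text
clock: 5.8
tcp_pos: [0.4975, -0.2649, 0.0556]
tool_rot: [0.002, 0.085, 0.996, -0.001]
force: [-8.6, 4.8, 24.1]
width: -0.0001
gripper_force: 11.9
```

Bottomed out at 24 N. I'll lift and go to the sander.

{"fn": "step_arm", "kwargs": {"rows": [[0,0,-0.06,0,0,0,-1],[0,0,-0.16,0,0,0,-1],[0,0,-0.2,0,0,0,-1],[0,0,-0.2,0,0,0,-1],[0,0,-0.2,0,0,0,-1]]}}

```text
clock: 6.22
tcp_pos: [0.4975, -0.265, 0.1333]
tool_rot: [0.001, 0.085, 0.996, -0.001]
force: [-0.4, 0.3, -0.0]
width: -0.0001
gripper_force: 0.0
```

Run:
```python
from h import *
from cell import *
go([.5743,.016,.13],1.4)
im=get_image("side"); cv2.imwrite("pics/s3.png",cv2.resize(im[180:360,220:440,::-1],None,fx=3,fy=3,interpolation=cv2.INTER_CUBIC))
```

```text
shift [-0.0701  0.7249  0.0076] turn [-0.0008  0.002   0.0002] clock 6.2167 tcp [ 0.4975 -0.265   0.1333] F [-0.4  0.3 -0. ] j [-0.49  0.1   0.    1.47 -0.   -0.32] w -0.0
```

View pics/s3.png

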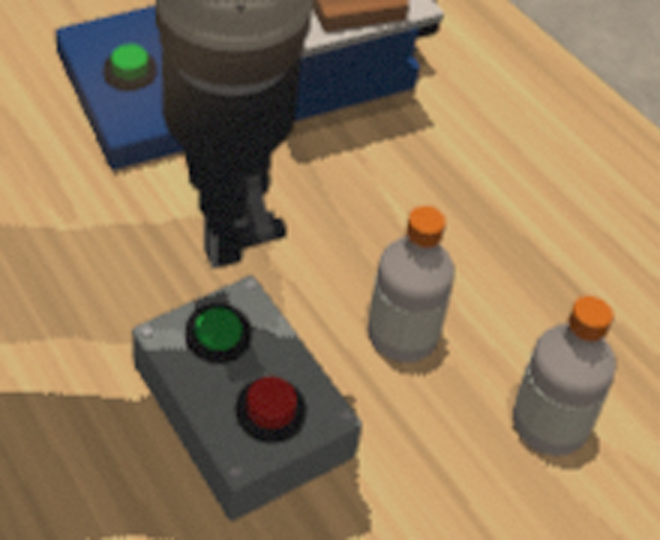

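The extractor's start key (crop (218,330)) sits flush in its collar, the red stop is still out, and the glue is undisturbed.

{"fn": "step_arm", "kwargs": {"rows": [[-0.07,0.725,0,0,0,0,-1],[-0.07,0.725,0,0,0,0,-1],[-0.07,0.725,0,0,0,0,-1],[-0.07,0.725,0,0,0,0,-1],[-0.07,0.725,0,0,0,0,-1],[-0.07,0.725,0,0,0,0,-1],[-0.07,0.725,0,0,0,0,-1],[-0.07,0.725,0,0,0,0,-1],[-0.07,0.725,0,0,0,0,-1],[-0.07,0.725,0,0,0,0,-1]]}}

```text
clock: 7.1
tcp_pos: [0.5729, 0.0167, 0.1305]
tool_rot: [-0.001, 0.085, 0.996, -0.0]
force: [-0.1, -0.6, -0.6]
width: 0.0001
gripper_force: 0.0
```

Run:
```python
from h import *
go([.5743,.016,.0385],1.4)
```

```text
shift [-0.0043 -0.0009  0.2299] turn [-0.0004 -0.0013  0.0009] clock 7.1 tcp [0.5729 0.0167 0.1305] F [-0.1 -0.6 -0.6] j [ 0.03  0.13  0.03  1.47 -0.    0.2 ] w 0.0
```

{"fn": "step_arm", "kwargs": {"rows": [[-0.004,0,0.09,0,0,0,-1],[-0.004,0,0.17,0,0,0,-1],[-0.004,0,0.195,0,0,0,-1],[-0.004,0,0.21,0,0,0,-1],[-0.004,0,0.22,0,0,0,-1],[-0.004,0,0.227,0,0,0,-1],[-0.004,0,0.231,0,0,0,-1],[-0.004,0,0.231,0,0,0,-1],[-0.004,0,0.231,0,0,0,-1]]}}

```text
clock: 7.85
tcp_pos: [0.5759, 0.016, 0.041]
tool_rot: [0.001, 0.085, 0.996, -0.0]
force: [-2.4, -1.9, 7.3]
width: -0.0001
gripper_force: 3.1
```

{"fn": "step_arm", "kwargs": {"rows": [[0,0,0.005,0,0,0,-1],[0,0,0.006,0,0,0,-1],[0,0,0.006,0,0,0,-1]]}}

```text
clock: 8.1
tcp_pos: [0.5761, 0.0161, 0.0407]
tool_rot: [0.002, 0.085, 0.996, -0.0]
force: [-8.6, -3.2, 22.3]
width: 0.0001
gripper_force: 10.9
```

{"fn": "step_arm", "kwargs": {"rows": [[0,0,-0.06,0,0,0,-1],[0,0,-0.16,0,0,0,-1],[0,0,-0.26,0,0,0,-1],[0,0,-0.36,0,0,0,-1],[0.15,0,-0.4,0,0,0,-1],[0.25,0,-0.4,0,0,0,-1],[0.35,0,-0.4,0,0,0,-1],[0.35,0,-0.4,0,0,0,-1],[0.35,0,-0.4,0,0,0,-1],[0.35,0,-0.4,0,0,0,-1]]}}

```text
clock: 8.93
tcp_pos: [0.4371, 0.0403, 0.1982]
tool_rot: [0.002, 0.085, 0.996, 0.0]
force: [0.2, -0.9, -0.5]
width: -0.0001
gripper_force: 0.0
```

Run:
```python
from h import *
from cell import *
s=readout.observe(); print(s["tcp_pos"],s["force"],s["clock"])
im=get_image("side"); cv2.imwrite("pics/s4.png",cv2.resize(im[110:380,150:450,::-1],None,fx=2.2,fy=2.2,interpolation=cv2.INTER_CUBIC))
```

```text
[0.43714398 0.04032898 0.19818353] [ 0.2023796  -0.91766087 -0.4912203 ] 8.9333
```

View pics/s4.png

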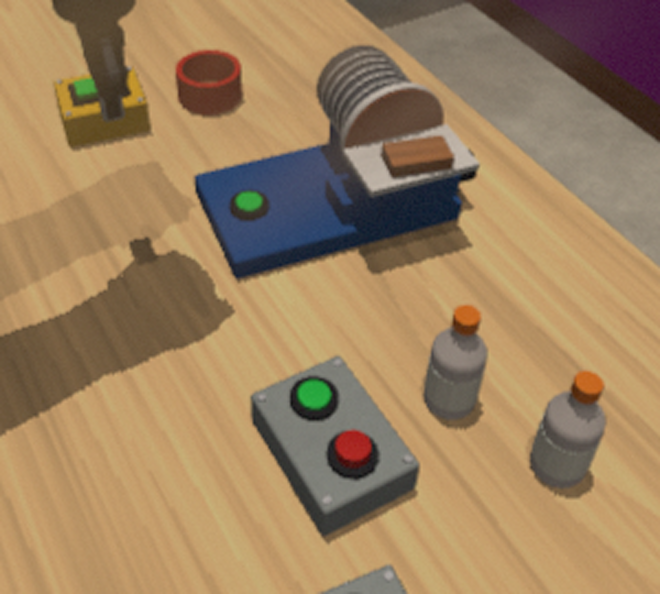

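Both green keys sit low, at crop (250,203) and (314,398). The red stop at (353,448) is out, the loose objects look unmoved, and the tool is in free air.

```bash
python3 -c "
from cell import *
print(ticket.job_done())"
```

```text
the job is handed in; nothing more can be done
None
```

I pressed the supply rocker, the extractor start key and the sander start key fully in, in that order, moved the arm clear, and handed the job in at about 9 s; no verdict came back, but the last picture shows the stop button out and the glue, tape and offcut in place.

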